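# Clamp the red-levered filter holder shut

### The job

Clamp shut the filter holder that has the red lever: flip its wire loop over so that the loop hooks onto the steel keeper on the sliding block, then push the red lever over and down until it snaps past its dead point and lies flat. Leave the holder with the yellow lever as it is.

Things in the scene. Friction and masses are not known exactly. Their poses are not given: they have to be found in the camera images.
- red_holder: Filter holder with the red lever: white board 185 x 80 mm fixed to the worktop, grey fixed block, aluminium sliding block (tops z 30), draw latch on top. Origin on the worktop below the lever's pivot; x points from pivot to keeper (away from the robot, give or take 23 deg), y along the pivot pin, z up. All coordinates given are mm in this frame. Board x -80 to 105, pivot pin at x 0, z 52.
- red_lever (a joint): Red lever angle, rad: 0 = closed, flat, pointing to -x, top face z 56, on its stop; 1.57 = upright; larger leans to +x (stop 1.9). Starts 1.42 to 1.75, friction holds it where left. Reaches 60 mm from the pivot, 8 thick, handle 24 wide over its last 40. With the loop hooked the dead point is at about 0.3; beyond it the latch holds itself shut. Pushing the handle takes 5 to 10 N.
- red_bar (a point): Centre of the cross bar (39 mm long in y, 5 thick) ending the red holder's U-shaped steel wire loop. The loop swings freely on a pin through the lever 20 mm from the pivot; pin to bar 78. At first it leans back 8 to 30 deg past upright towards -x, bar above the lever's tip. Tipped past upright towards +x it falls by itself; with the lever near upright the bar lands beyond the keeper (x 62 to 73, z 33).
- red_keeper (a point): Inner corner of the red holder's steel keeper, at x 57.5, z 38: a hook on the sliding block, 22 wide in y, from x 48.5 to 57.5, top z 44, with a nose (z 38 to 44) reaching to x 61. The bar belongs on its far (+x) side under the nose. Closing the lever draws bar and block about 3 to 4 mm towards the pivot against a stiff rubber ring (8 N per mm).
- yellow_bar (a point): Centre of the loop's cross bar on the second holder, of the same make but with a yellow lever. It stands open beside the red one, left or right of it (some 20 to 42 cm), to be left as it is.
Mind the look-alikes: they are no part of the job. What is shaped like the red_holder but orange is not meant.

How it is judged:
On the way:
1. the loop's bar lies behind the keeper, below its nose, with the red lever still up (z of red_bar in the frame of red_holder below 0.041 m and x of red_bar in the frame of red_holder above 0.057 m and value of joint red_lever above 0.7 rad), for 0.2 s.
At the end, for the whole second after the job is handed in: The red lever lies flat (within 0.12 rad) and at rest; the loop's bar is still hooked beyond the keeper under its nose (bar centre 28 to 41 mm above the worktop, over 52 mm from the pivot along the holder's x); the yellow holder's bar is within 30 mm of its start (value of joint red_lever below 0.12 rad and z of red_bar in the frame of red_holder between 0.028 and 0.041 m and x of red_bar in the frame of red_holder above 0.052 m and velocity of joint red_lever below 0.1 rad/s and distance of yellow_bar from where it was at the start of the episode below 0.03 m); the robot touches nothing.
It fails at once if the yellow holder's latch is moved (its bar by more than 30 mm) (distance of yellow_bar from where it was at the start of the episode above 0.03 m).
It also fails if it takes over 38 s, if anything falls off the work surface, if the arm or the gripper's body presses on something with over 40 N, if the wrist force passes 120 N, or if a joint passes its speed limit or range.

### The arm

A 7-joint arm with a two-finger parallel gripper is mounted at the origin on a cart in front of the work surface, level with it; the furniture and walls round the work are solid. World frame = base frame: x ahead of the robot, y to its left, z up, the work surface at z = 0. Lengths are in m, angles in rad, forces in N, time in s.
With the tool pointing down it reaches from about 0.4 to 0.85 m from the base axis. Payload 4.5 kg.
Tool frame: the origin (TCP) lies on the centre line of the jaws, within the pads' length; the fingertips stand 11 mm ahead of it and the grasp point (between the pads) lies 8 mm behind it; z points along the fingers, y is the line along which they close (so a half turn about z gives the same grasp; the last joint's range is limited). The gripper opens to 88 mm and grips with 3 to 60 N. Pads are 18 mm wide; open, the fingers measure 123 mm over their backs; the gripper's body (75 mm by 187 mm) begins 45 mm behind the grasp point.
Start: joints at [1.345, 0.689, -0.195, 1.565, 0.157, 0.902, -0.215], TCP at [0.161, -0.604, 0.25] pointing down, gripper open.
Joint ranges: [-3.01, 3.01], [-0.46, 2.08], [-1.47, 1.51], [0.13, 2.56], [-1, 4.14], [0.04, 2.09], [-2.66, 2.66]. Speed limits (rad/s): [2.57, 2.57, 3.14, 3.14, 3.14, 3.14, 3.14].

### API

Orientations are given as a unit quaternion [x, y, z, w].
In Python, from plant import * gives the robot as it stands. The module is installed in compiled form; this text tells all that it offers.
- The arm moves only by the tool send_rows, never from a script. Its argument "motion" is a list of rows, each an object of numbers: "x", "y", "z": the shift along the tool's x, y, z in cm; "rx", "ry", "rz": the turn, a rotation vector about the tool's x, y, z in rad; "jaw": the finger opening in cm, from 0 to 8.81. In form: [{"x": .., "y": .., "z": .., "rx": .., "ry": .., "rz": .., "jaw": ..}, ...]. A call has exactly 5 rows; each row shifts and turns the commanded pose from where the row before left it, along the tool's axes as they then stand; what a row does not reach is not made up. A row lasts 1/10 s, in which the tool goes at most 50 mm and 8.59 degrees, less where a joint would pass 70% of its speed; a pose out of reach is approached as far as the arm can. A call is refused whole if a number of a shift passes 5 or a number of a turn 0.15, either way. A call with a gripper value outside its range is refused whole. The fingers move at their own pace and stop on an object; "grip_force" is the grip in N (left out, the last holds). Time passes only in rows, so rows that do not move let the fingers close, or fill a call up. It gives the time, the measured TCP pose, the force, the opening and the grip force at its end, in the units of the state.
- get_state(): the state, without advancing time (a new reading comes with each control period).
- snapshot(name): name is "scene" or "top" or "wrist"; returns a dict with "img" (384x512x3 uint8, red, green, blue), "vertical_fov" (degrees; the focal length in pixels is half the picture's height over the tangent of half this angle, whatever the lens; pixels are square), "cx", "cy" (the principal point, pixels), "extrinsics" (4x4, takes a point from camera to world coordinates). Camera axes: x right, y up, looking along -z (the intrinsics and any distortion apply to the point x, -y, -z); pixel columns grow to the right and rows downward; lengths in m; the calibration is good to about 2 mm. A picture is of the moment at which its call begins. There is no depth.
- finish_job(): hands the job in; it is judged then, once.
The state is a dict: "clock": time; "q": joint angles; "qd": joint speeds; "joint_torque": joint torques, N m; "tool_pos": TCP position; "eef_rot": TCP orientation; "contact_force": force on the tool from outside, world axes, zero at the start; "moment": the same for the moment, N m; "opening": opening from 0.0 (shut) to 1.0 (fully open); "finger_force": force on a finger pad.
Only numpy, scipy, OpenCV 4.12 (cv2) and the standard library are available. Lean on these libraries where they do the work, as an engineer would, in place of code of your own. Each camera call takes 0.05 s, during which the arm holds its last target. There are 200 camera calls.

## Working session

There is one attempt and no reset: what is moved stays moved. The work goes in short steps, Python scripts to look and compute and a tool call to move; the robot and the scene stay as the last step left them, time stands still between calls to the robot, and variables do not carry over. Pictures are saved under pics/ and viewed, at most 10 in all, crops included, and the job is handed in when it is done.

Besides the shell and the picture viewer there is one more tool, called as name(argument=value, ...), one argument or row to a line, values as JSON. send_rows: Moves the arm, as the interface text tells. Its arguments: {"type":"object","properties":{"motion":{"type":"array"},"grip_force":{"type":"number"}},"required":["motion"]}

```bash
mkdir -p pics
python3 - <<'E'
from plant import *
import cv2, numpy as np
s=get_state(); print(s)
ims=[]
for n in ("scene","top"):
    d=snapshot(n); print(n,d["vertical_fov"],d["cx"],d["cy"],np.round(d["extrinsics"],4).tolist(), [k for k in d])
    cv2.imwrite(f"pics/{n}0.png",d["img"][:,:,::-1])
E
```

```text
{'clock': 0.0, 'q': array([ 1.34482019,  0.68997981, -0.19454088,  1.5663682 ,  0.15730122,
        0.90249426, -0.21510809]), 'qd': array([ 0.00014993,  0.00085292, -0.00156771,  0.00059352,  0.00123703,
        0.00254141,  0.00149413]), 'joint_torque': array([-1.66722111e-04, -5.27561796e+01, -1.26658559e+00, -1.53430563e+01,
       -5.25133812e-02,  6.56590186e-03,  1.61638577e-04]), 'tool_pos': array([ 0.16034596, -0.60343385,  0.24890686]), 'eef_rot': array([ 9.91569441e-01,  1.29573075e-01, -1.79327714e-04, -9.10419398e-04]), 'contact_force': array([0.14455409, 0.38520329, 0.02870378]), 'moment': array([ 0.0452633 , -0.00100799, -0.03950018]), 'finger_force': 0.0, 'opening': 1.0029885181304472}
scene 48.38740873740126 252.12917337983768 191.74880286581296 [[0.6038, 0.3062, -0.7359, -0.128], [-0.7968, 0.2573, -0.5467, -0.5006], [0.0219, 0.9165, 0.3993, 0.4173], [0.0, 0.0, 0.0, 1.0]] ['img', 'vertical_fov', 'cx', 'cy', 'extrinsics']
top 57.44820291183785 258.1243375751016 189.77298110970958 [[0.0154, 0.987, -0.16, 0.3414], [-0.9999, 0.0146, -0.0065, -0.0487], [-0.004, 0.1601, 0.9871, 0.9235], [0.0, 0.0, 0.0, 1.0]] ['img', 'vertical_fov', 'cx', 'cy', 'extrinsics']
```

View pics/scene0.png

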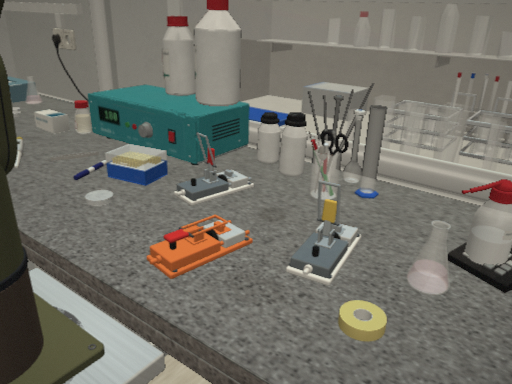

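View pics/top0.png

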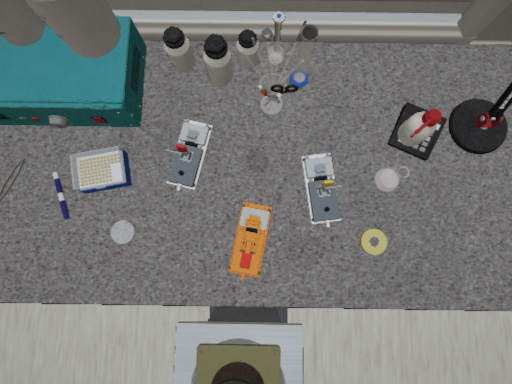

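The scene picture shows the red-lever holder at about (212,180) and the yellow one at (328,235). In the top picture they are at (190,154) and (322,188). The orange look-alike at (250,240) is already closed. Next I enlarge the red one in both views.

Run:
```python
import cv2, numpy as np
a=cv2.imread("pics/top0.png")[110:200,155:225]; b=cv2.imread("pics/scene0.png")[125:205,168:260]
a=cv2.resize(a,None,fx=5,fy=5,interpolation=cv2.INTER_CUBIC); b=cv2.resize(b,(450,391),interpolation=cv2.INTER_CUBIC)
o=np.zeros((450,800,3),np.uint8); o[:,:350]=a; o[:391,350:]=b; cv2.imwrite("pics/crop1.png",o)
```

```text
(no output)
```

View pics/crop1.png

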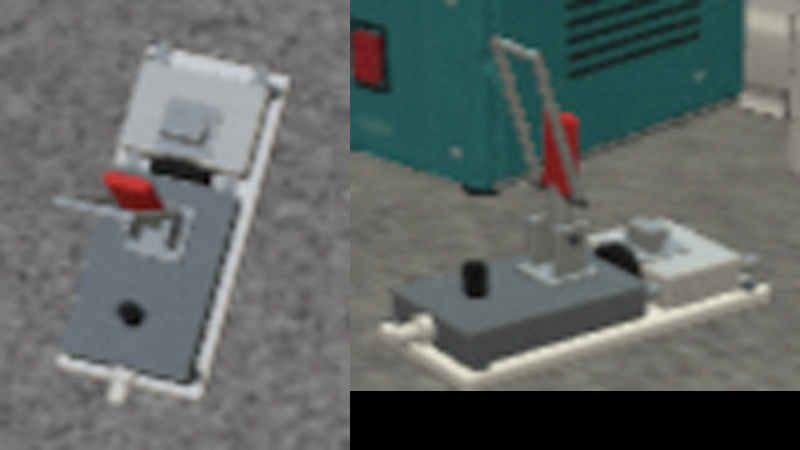

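The left half (top view, 5x) shows the board corners at crop (152,48), (290,80), (200,397) and (60,358). The bar's left end is at (55,200) and the keeper at (187,120). The right half (scene, 4.89x) shows the bar ends at (495,40) and (537,52), and the board corners at (770,290) and (470,380).

```bash
cat > h.py <<'E'
import numpy as np
from scipy.spatial.transform import Rotation as R
CAM={"top":(57.44820291183785,258.1243,189.773,[[0.0154,0.987,-0.16,0.3414],[-0.9999,0.0146,-0.0065,-0.0487],[-0.004,0.1601,0.9871,0.9235]]),
"scene":(48.38740873740126,252.129,191.7488,[[0.6038,0.3062,-0.7359,-0.128],[-0.7968,0.2573,-0.5467,-0.5006],[0.0219,0.9165,0.3993,0.4173]])}
def ray(c,u,v):
    fov,cx,cy,E=c if not isinstance(c,str) else CAM[c]; E=np.array(E); f=192/np.tan(np.radians(fov/2))
    d=E[:3,:3]@np.array([(u-cx)/f,-(v-cy)/f,-1]); return E[:3,3],d/np.linalg.norm(d)
def onz(c,u,v,z):
    p,d=ray(c,u,v); return p+d*(z-p[2])/d[2]
def tri(rs):
    A=sum(np.eye(3)-np.outer(d,d) for p,d in rs); b=sum((np.eye(3)-np.outer(d,d))@p for p,d in rs); return np.linalg.solve(A,b)
def fit2(loc,w):
    loc=np.array(loc,float);w=np.array(w)[:,:2];a=loc-loc.mean(0);b=w-w.mean(0)
    th=np.arctan2((a[:,0]*b[:,1]-a[:,1]*b[:,0]).sum(),(a*b).sum()); c,s=np.cos(th),np.sin(th); M=np.array([[c,-s],[s,c]])
    t=w.mean(0)-M@loc.mean(0); return th,t,(loc@M.T+t-w)
E
python3 - <<'E'
from h import *
t=lambda u,v:(155+u/5,110+v/5)
s=lambda u,v:(168+(u-350)/4.89,125+v/4.89)
loc=np.array([(105,40),(105,-40),(-80,-40),(-80,40)])/1000
for z in(0.004,0.008):
    th,o,r=fit2(loc,[onz("top",*t(*p),z) for p in((152,48),(290,80),(200,397),(60,358))]); print(z,np.degrees(th),o,(r*1000).round(1).tolist())
    print([onz("scene",*s(*p),z).round(4)[:2].tolist() for p in((770,290),(470,380))],[onz("top",*t(*p),z).round(4)[:2].tolist() for p in((290,80),(200,397))])
c,sn=np.cos(th),np.sin(th)
def tol(p): d=p[:2]-o; return np.array([c*d[0]+sn*d[1],-sn*d[0]+c*d[1],p[2]])*1000
print("barL",tol(tri([ray("top",*t(55,200)),ray("scene",*s(495,40))])))
P=tri([ray("top",*t(55,200)),ray("scene",*s(495,40))]);print(P)
print("keeper top", tol(onz("top",*t(187,120),.044)), tol(onz("scene",*s(650,230),.044)))
print("lever tip", tol(onz("top",*t(132,180),.11)))
E
```

```text
0.004 -13.294562816733903 [0.57449544 0.14553941] [[2.9, -0.1], [1.8, -1.3], [-1.5, -0.3], [-3.1, 1.7]]
[[0.674, 0.0903], [0.4969, 0.1314]] [[0.6657, 0.0838], [0.489, 0.1253]]
0.008 -13.294562816733913 [0.57342851 0.14470694] [[3.3, 0.0], [2.1, -1.6], [-2.0, -0.4], [-3.5, 2.0]]
[[0.6663, 0.0845], [0.4908, 0.1253]] [[0.6643, 0.0832], [0.4883, 0.1246]]
barL [-21.5081037   19.16527985 146.94146896]
[0.556904   0.16830455 0.14694147]
keeper top [57.24406458 -0.48286544 44.        ] [49.79396884 -7.66107495 44.        ]
lever tip [  4.03867245  -1.13692344 110.        ]
```

send_rows(
  motion=[
    {"rz":0.1,"jaw":0},
    {"rz":0.1,"jaw":0},
    {"rz":0.1,"jaw":0},
    {"rz":0.1,"jaw":0},
    {"rz":0.092,"jaw":0},
  ],
  grip_force=20,
)

```text
schema error: expected keys x, y, z, rx, ry, rz, jaw
```

```bash
cat >> h.py <<'E'
O=np.array([.5734,.1447]); TH=np.radians(-13.3)
def H(x,y,z): c,s=np.cos(TH),np.sin(TH); return np.array([O[0]+(c*x-s*y)/1000,O[1]+(s*x+c*y)/1000,z/1000])
def loc(p): c,s=np.cos(TH),np.sin(TH); d=(np.array(p[:2])-O)*1000; return np.array([c*d[0]+s*d[1],-s*d[0]+c*d[1],p[2]*1000])
def delta(st,w): return R.from_quat(st["eef_rot"]).inv().apply(np.array(w)-st["tool_pos"])*100
E
python3 - <<'E'
from plant import *
from h import *
s=get_state(); print(s["tool_pos"],R.from_quat(s["eef_rot"]).as_matrix().round(3).tolist(),s["q"])
w=np.array([.43,-.2,.25]); print(delta(s,w)); 
s2=dict(s,tool_pos=w); print(delta(s2,H(-65,0,240)))
E
```

```text
[ 0.1603521  -0.60352471  0.24900289] [[0.966, 0.257, -0.001], [0.257, -0.966, 0.002], [-0.0, -0.002, -1.0]] [ 1.34482849  0.68989316 -0.19451468  1.56620825  0.15730684  0.90250815
 -0.21509407]
[ 36.42739811 -32.0698251   -0.05239224]
[ 16.9860641  -32.6971478    1.05082567]
```

send_rows(
  motion=[
    {"x":0,"y":0,"z":0,"rx":0,"ry":0,"rz":0.1,"jaw":0},
    {"x":0,"y":0,"z":0,"rx":0,"ry":0,"rz":0.1,"jaw":0},
    {"x":0,"y":0,"z":0,"rx":0,"ry":0,"rz":0.1,"jaw":0},
    {"x":0,"y":0,"z":0,"rx":0,"ry":0,"rz":0.1,"jaw":0},
    {"x":0,"y":0,"z":0,"rx":0,"ry":0,"rz":0.092,"jaw":0},
  ],
  grip_force=20,
)

```text
clock: 0.6
tool_pos: [0.1605, -0.6037, 0.2493]
eef_rot: [0.993, -0.118, -0.0, -0.0]
contact_force: [0.7, -0.4, -0.5]
opening: 0.57
finger_force: 0.0
```

Run:
```python
from plant import *
from h import *
s=get_state(); print(s["tool_pos"],R.from_quat(s["eef_rot"]).as_matrix().round(3).tolist(),s["q"],s["opening"])
w=np.array([.43,-.2,.25]); print(delta(s,w)); 
s2=dict(s,tool_pos=w); print(delta(s2,H(-65,0,240)))
```

```text
[ 0.16050288 -0.6036574   0.24925009] [[0.972, -0.234, -0.0], [-0.234, -0.972, 0.001], [-0.001, -0.001, -1.0]] [ 1.26538219  0.68534281 -0.0509688   1.57063352  0.04148741  0.88774166
 -0.60719805] 0.5695726340151382
[ 1.67608313e+01 -4.55495159e+01 -4.12345107e-02]
[ -0.61951984 -36.84127663   1.03470448]
```

send_rows(
  motion=[
    {"x":1.7,"y":-4.5,"z":0,"rx":0,"ry":0,"rz":0,"jaw":0},
    {"x":1.7,"y":-4.5,"z":0,"rx":0,"ry":0,"rz":0,"jaw":0},
    {"x":1.7,"y":-4.5,"z":0,"rx":0,"ry":0,"rz":0,"jaw":0},
    {"x":1.7,"y":-4.5,"z":0,"rx":0,"ry":0,"rz":0,"jaw":0},
    {"x":1.7,"y":-4.5,"z":0,"rx":0,"ry":0,"rz":0,"jaw":0},
  ],
)

```text
clock: 1.1
tool_pos: [0.2957, -0.4028, 0.2496]
eef_rot: [0.993, -0.116, -0.0, -0.0]
contact_force: [1.4, -0.0, -0.7]
opening: 0.113
finger_force: 0.0
```

send_rows(
  motion=[
    {"x":1.7,"y":-4.5,"z":0,"rx":0,"ry":0,"rz":0,"jaw":0},
    {"x":1.7,"y":-4.5,"z":0,"rx":0,"ry":0,"rz":0,"jaw":0},
    {"x":1.7,"y":-4.5,"z":0,"rx":0,"ry":0,"rz":0,"jaw":0},
    {"x":1.7,"y":-4.5,"z":0,"rx":0,"ry":0,"rz":0,"jaw":0},
    {"x":1.7,"y":-4.5,"z":0,"rx":0,"ry":0,"rz":0,"jaw":0},
  ],
)

```text
clock: 1.6
tool_pos: [0.4302, -0.2034, 0.2496]
eef_rot: [0.993, -0.116, -0.0, 0.0]
contact_force: [1.8, -0.7, 0.3]
opening: 0.005
finger_force: 0.0
```

Run:
```python
from plant import *
from h import *
s=get_state(); print(s["tool_pos"],s["q"],s["opening"],s["contact_force"]); print(delta(s,H(-65,0,240)))
```

```text
[ 0.43023569 -0.20341416  0.24961204] [ 3.43341740e-01  4.97533712e-01  2.01459976e-03  2.00790247e+00
 -1.45754652e-03  6.36441081e-01 -1.45669040e+00] 0.005104848778897022 [ 1.77078715 -0.72654047  0.31415469]
[ -0.57748063 -37.17125695   0.95904307]
```

send_rows(
  motion=[
    {"x":0,"y":-4.1,"z":0,"rx":0,"ry":0,"rz":0,"jaw":0},
    {"x":0,"y":-4.1,"z":0,"rx":0,"ry":0,"rz":0,"jaw":0},
    {"x":0,"y":-4.1,"z":0,"rx":0,"ry":0,"rz":0,"jaw":0},
    {"x":0,"y":-4.1,"z":0,"rx":0,"ry":0,"rz":0,"jaw":0},
    {"x":0,"y":-4.1,"z":0,"rx":0,"ry":0,"rz":0,"jaw":0},
  ],
)

```text
clock: 2.1
tool_pos: [0.4767, -0.004, 0.2496]
eef_rot: [0.993, -0.116, -0.0, 0.0]
contact_force: [0.3, 0.1, -0.5]
opening: 0.004
finger_force: 0.0
```

send_rows(
  motion=[
    {"x":0,"y":-4.1,"z":0,"rx":0,"ry":0,"rz":0,"jaw":0},
    {"x":0,"y":-4.1,"z":0,"rx":0,"ry":0,"rz":0,"jaw":0},
    {"x":0,"y":-4.1,"z":0,"rx":0,"ry":0,"rz":0,"jaw":0},
    {"x":0,"y":-4.1,"z":0,"rx":0,"ry":0,"rz":0,"jaw":0},
    {"x":0,"y":0,"z":0,"rx":0,"ry":0,"rz":0,"jaw":0},
  ],
)

```text
clock: 2.6
tool_pos: [0.5148, 0.1616, 0.2493]
eef_rot: [0.994, -0.111, 0.0, -0.002]
contact_force: [-0.9, 0.4, -0.2]
opening: 0.005
finger_force: 0.0
```

Run:
```python
from plant import *
from h import *
import cv2
s=get_state(); print(loc(s["tool_pos"]),s["q"]); print(delta(s,H(-65,0,139)))
d=snapshot("wrist");print(d["vertical_fov"],d["cx"],d["cy"],d["extrinsics"].round(4).tolist())
cv2.imwrite("pics/w1.png",d["img"][:,:,::-1])
```

```text
[-60.92148955   3.00920625 249.2630986 ] [-0.41984439  0.57469238  0.05255802  1.83498465 -0.04898438  0.73046063
 -2.13214159]
[-0.40975271  0.35093488 11.02476087]
62.86062071056676 259.52672642838127 189.11380934092398 [[-0.22, 0.9285, 0.299, 0.5927], [-0.9755, -0.208, -0.0716, 0.143], [-0.0043, -0.3075, 0.9516, 0.3848], [0.0, 0.0, 0.0, 1.0]]
```

View pics/w1.png

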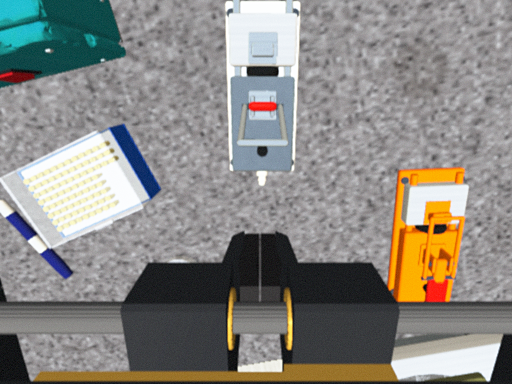

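The wrist view shows the holder straight ahead: keeper at (263,43), lever tip at (263,106), bar ends at (238,143) and (287,143), near board corners at (230,170) and (295,170). I refine the pose from these.

Run:
```python
from h import *
C=(62.86062071056676,259.5267,189.1138,[[-0.22,0.9285,0.299,0.5927],[-0.9755,-0.208,-0.0716,0.143],[-0.0043,-0.3075,0.9516,0.3848]])
for n,u,v,z in(("keeper",263,43,44),("near L",230,170,8),("near R",295,170,8),("top L",227,2,8),("top R",300,2,8),("lever",263,106,112),("barL",238,143,147),("barR",287,143,147)):
    print(n,loc(onz(C,u,v,z/1000)).round(1))
```

```text
keeper [61.3  1.2 44. ]
near L [-78.2  39.9   8. ]
near R [-77.2 -40.4   8. ]
top L [104.9  39.7   8. ]
top R [105.6 -37.5   8. ]
lever [  4.5   0.9 112. ]
barL [-21.   19.7 147. ]
barR [-20.6 -17.5 147. ]
```

send_rows(
  motion=[
    {"x":-0.4,"y":0.2,"z":2.2,"rx":0,"ry":0,"rz":0,"jaw":0},
    {"x":0,"y":0,"z":2.2,"rx":0,"ry":0,"rz":0,"jaw":0},
    {"x":0,"y":0,"z":2.2,"rx":0,"ry":0,"rz":0,"jaw":0},
    {"x":0,"y":0,"z":2.2,"rx":0,"ry":0,"rz":0,"jaw":0},
    {"x":0,"y":0,"z":2.2,"rx":0,"ry":0,"rz":0,"jaw":0},
  ],
)

```text
clock: 3.15
tool_pos: [0.5098, 0.1508, 0.1389]
eef_rot: [0.993, -0.117, -0.0, 0.001]
contact_force: [-0.1, -0.3, -0.0]
opening: 0.008
finger_force: 0.0
```

send_rows(
  motion=[
    {"x":1.5,"y":0,"z":0,"rx":0,"ry":0,"rz":0,"jaw":0},
    {"x":1,"y":0,"z":0,"rx":0,"ry":0,"rz":0,"jaw":0},
    {"x":1,"y":0,"z":0,"rx":0,"ry":0,"rz":0,"jaw":0},
    {"x":1,"y":0,"z":0,"rx":0,"ry":0,"rz":0,"jaw":0},
    {"x":1,"y":0,"z":0,"rx":0,"ry":0,"rz":0,"jaw":0},
  ],
)

```text
clock: 3.65
tool_pos: [0.5646, 0.1397, 0.1402]
eef_rot: [0.993, -0.116, 0.0, -0.0]
contact_force: [-0.7, 0.2, 0.7]
opening: 0.007
finger_force: 0.0
```

Run:
```python
from plant import *
from h import *
import cv2
s=get_state(); print(loc(s["tool_pos"]),s["contact_force"])
d=snapshot("wrist")
cv2.imwrite("pics/w2.png",d["img"][:,:,::-1])
```

```text
[ -7.41861696  -6.87394968 140.16946166] [-0.72205533  0.15611672  0.66812103]
```

View pics/w2.png

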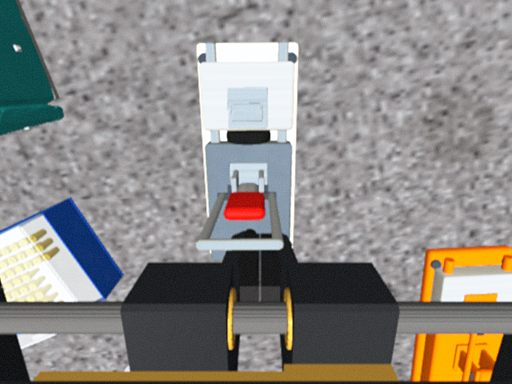

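The bar at (240,243) is being pushed upright and the lever is at (245,205). The tool has drifted 7 mm sideways, so I correct that and keep pushing.

send_rows(
  motion=[
    {"x":1,"y":-0.3,"z":0,"rx":0,"ry":0,"rz":0,"jaw":0},
    {"x":1,"y":-0.3,"z":0,"rx":0,"ry":0,"rz":0,"jaw":0},
    {"x":0.5,"y":-0.1,"z":0,"rx":0,"ry":0,"rz":0,"jaw":0},
    {"x":0,"y":0,"z":0,"rx":0,"ry":0,"rz":0,"jaw":0},
    {"x":0,"y":0,"z":0,"rx":0,"ry":0,"rz":0,"jaw":0},
  ],
)

```text
clock: 4.2
tool_pos: [0.5891, 0.1412, 0.1396]
eef_rot: [0.993, -0.116, -0.0, 0.0]
contact_force: [-1.0, -0.1, -0.8]
opening: 0.004
finger_force: 0.0
```

Run:
```python
from plant import *
from h import *
import cv2
s=get_state(); print(loc(s["tool_pos"]),s["contact_force"])
d=snapshot("wrist"); print(d["extrinsics"].round(4).tolist())
cv2.imwrite("pics/w3.png",d["img"][:,:,::-1])
```

```text
[ 16.06306893   0.19048165 139.64493059] [-1.02667347 -0.07450359 -0.76098484]
[[-0.2298, 0.9259, 0.3, 0.667], [-0.9732, -0.2189, -0.0699, 0.1224], [0.001, -0.308, 0.9514, 0.2752], [0.0, 0.0, 0.0, 1.0]]
```

View pics/w3.png

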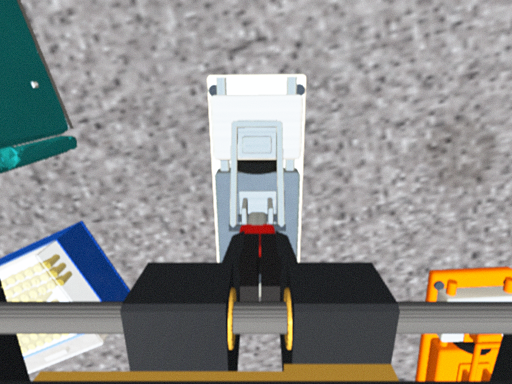

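The loop has flipped: its bar is at (257,125), beyond the keeper at (257,145). Now I go past the lever, descend and push it back.

send_rows(
  motion=[
    {"x":2.5,"y":0,"z":0,"rx":0,"ry":0,"rz":0,"jaw":0},
    {"x":0,"y":0,"z":1,"rx":0,"ry":0,"rz":0,"jaw":0},
    {"x":0,"y":0,"z":1.1,"rx":0,"ry":0,"rz":0,"jaw":0},
    {"x":0,"y":0,"z":1.1,"rx":0,"ry":0,"rz":0,"jaw":0},
    {"x":0,"y":0,"z":0,"rx":0,"ry":0,"rz":0,"jaw":0},
  ],
)

```text
clock: 4.75
tool_pos: [0.6113, 0.1356, 0.1053]
eef_rot: [0.993, -0.115, -0.003, 0.001]
contact_force: [-0.3, 0.3, -0.8]
opening: 0.006
finger_force: 0.0
```

Run:
```python
from plant import *
from h import *
import cv2
s=get_state(); print(loc(s["tool_pos"]),s["contact_force"])
d=snapshot("scene")["img"][125:205,168:260]
e=snapshot("wrist")["img"][60:310,150:370]
o=np.zeros((400,800,3),np.uint8);o[:391,:450]=cv2.resize(d,(450,391));o[:,450:]=cv2.resize(e,(350,400))
cv2.imwrite("pics/s4.png",o[:,:,::-1])
```

```text
[ 38.93846422  -0.14536951 105.30963958] [-0.32344725  0.34694495 -0.79443857]
```

View pics/s4.png

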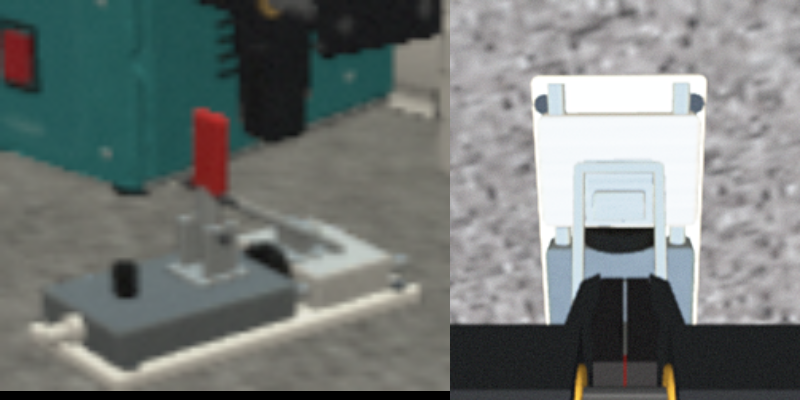

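The lever is upright, with the finger on its +x side, clear of the wires. The bar lies behind the keeper. I push.

send_rows(
  motion=[
    {"x":-1.3,"y":0,"z":-0.2,"rx":0,"ry":0,"rz":0,"jaw":0},
    {"x":-1.3,"y":0,"z":0,"rx":0,"ry":0,"rz":0,"jaw":0},
    {"x":-0.8,"y":0,"z":0.1,"rx":0,"ry":0,"rz":0,"jaw":0},
    {"x":-0.8,"y":0,"z":0.1,"rx":0,"ry":0,"rz":0,"jaw":0},
    {"x":0,"y":0,"z":0,"rx":0,"ry":0,"rz":0,"jaw":0},
  ],
)

```text
clock: 5.35
tool_pos: [0.572, 0.1456, 0.1077]
eef_rot: [0.993, -0.115, -0.001, 0.0]
contact_force: [0.6, 0.3, -0.4]
opening: 0.003
finger_force: 0.0
```

Run:
```python
from plant import *
from h import *
s=get_state(); print(loc(s["tool_pos"]),s["contact_force"])
```

```text
[ -1.57176471   0.59490118 107.72790389] [ 0.6352466   0.3405316  -0.44288949]
```

send_rows(
  motion=[
    {"x":-0.7,"y":0,"z":0.35,"rx":0,"ry":0,"rz":0,"jaw":0},
    {"x":-0.7,"y":0,"z":0.35,"rx":0,"ry":0,"rz":0,"jaw":0},
    {"x":-0.5,"y":0,"z":0.45,"rx":0,"ry":0,"rz":0,"jaw":0},
    {"x":-0.5,"y":0,"z":0.45,"rx":0,"ry":0,"rz":0,"jaw":0},
    {"x":0,"y":0,"z":0,"rx":0,"ry":0,"rz":0,"jaw":0},
  ],
)

```text
clock: 5.85
tool_pos: [0.5488, 0.1509, 0.0909]
eef_rot: [0.993, -0.116, -0.001, 0.0]
contact_force: [1.2, -0.6, 0.8]
opening: 0.004
finger_force: 0.6
```

Run:
```python
from plant import *
from h import *
import cv2
s=get_state(); print(loc(s["tool_pos"]),s["contact_force"])
d=snapshot("scene")["img"][125:205,168:260]
e=snapshot("wrist")["img"][60:310,150:370]
o=np.zeros((400,800,3),np.uint8);o[:391,:450]=cv2.resize(d,(450,391));o[:,450:]=cv2.resize(e,(350,400))
cv2.imwrite("pics/s5.png",o[:,:,::-1])
```

```text
[-25.34301931   0.35721735  90.92850742] [ 1.23309614 -0.61996811  0.82080078]
```

View pics/s5.png

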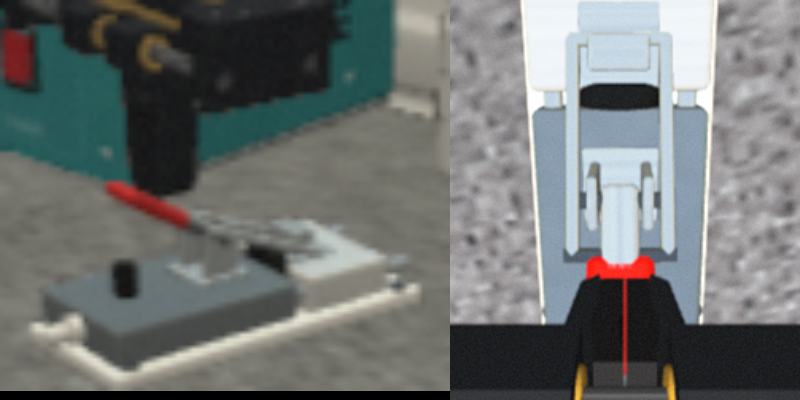

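The lever is at about 0.6 rad and the bar is behind the keeper. I press on down.

send_rows(
  motion=[
    {"x":-0.4,"y":0,"z":0.55,"rx":0,"ry":0,"rz":0,"jaw":0},
    {"x":-0.4,"y":0,"z":0.55,"rx":0,"ry":0,"rz":0,"jaw":0},
    {"x":-0.2,"y":0,"z":0.8,"rx":0,"ry":0,"rz":0,"jaw":0},
    {"x":0,"y":0,"z":0.6,"rx":0,"ry":0,"rz":0,"jaw":0},
    {"x":0,"y":0,"z":0,"rx":0,"ry":0,"rz":0,"jaw":0},
  ],
)

```text
clock: 6.45
tool_pos: [0.5381, 0.1531, 0.0672]
eef_rot: [0.993, -0.116, -0.002, 0.0]
contact_force: [-3.8, 0.5, 14.1]
opening: 0.003
finger_force: 7.0
```

Run:
```python
from plant import *
from h import *
s=get_state(); print(loc(s["tool_pos"]),s["contact_force"],s["q"])
```

```text
[-36.27373587   0.07742202  67.21996288] [-3.77595602  0.46944472 14.12590345] [-0.3737541   0.88443817  0.02504234  1.89360104 -0.05646882  0.36759008
 -2.10762284]
```

send_rows(
  motion=[
    {"x":0,"y":0,"z":0.1,"rx":0,"ry":0,"rz":0,"jaw":0},
    {"x":0,"y":0,"z":0,"rx":0,"ry":0,"rz":0,"jaw":0},
    {"x":0,"y":0,"z":-2,"rx":0,"ry":0,"rz":0,"jaw":0},
    {"x":0,"y":0,"z":-4,"rx":0,"ry":0,"rz":0,"jaw":0},
    {"x":-1,"y":0,"z":-4,"rx":0,"ry":0,"rz":0,"jaw":0},
  ],
)

```text
clock: 6.95
tool_pos: [0.5303, 0.1547, 0.1658]
eef_rot: [0.993, -0.116, -0.001, 0.001]
contact_force: [-0.3, 0.0, 0.5]
opening: 0.003
finger_force: 0.0
```

Run:
```python
from plant import *
from h import *
import cv2
s=get_state(); print(loc(s["tool_pos"]),s["contact_force"])
d=snapshot("scene")["img"][125:205,168:260]
e=snapshot("wrist")["img"][30:310,140:385]
o=np.zeros((400,800,3),np.uint8);o[:391,:450]=cv2.resize(d,(450,391));o[:,450:]=cv2.resize(e,(350,400))
cv2.imwrite("pics/s6.png",o[:,:,::-1])
```

```text
[-44.25816502  -0.19853176 165.75111392] [-0.25869189  0.02598788  0.50318124]
```

View pics/s6.png

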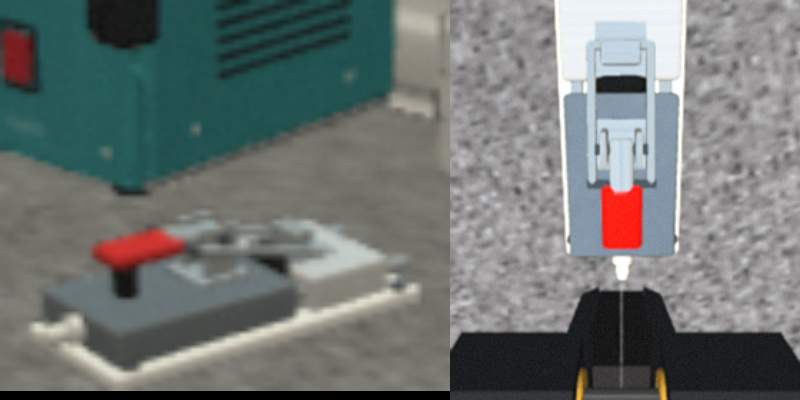

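The lever is flat on its stop. I use one last close look to check the hook.

Run:
```python
from plant import *
import cv2
d=snapshot("wrist")["img"][30:110,215:295]
cv2.imwrite("pics/s7.png",cv2.convertScaleAbs(cv2.resize(d,(560,560),interpolation=cv2.INTER_CUBIC)[:,:,::-1],alpha=1.8,beta=-200))
```

```text
(no output)
```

View pics/s7.png

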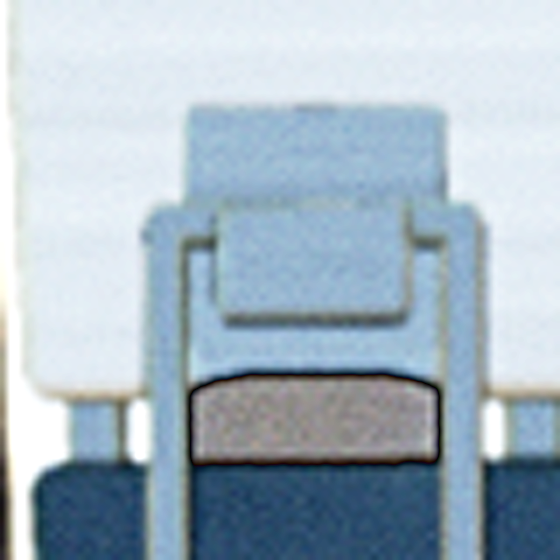

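The keeper's nose at (315,215) covers the bar, so the bar is hooked underneath it. I hand in.

```bash
python3 -c "
from plant import *
print(finish_job())"
```

```text
the job is handed in; nothing more can be done
None
```

The red-lever holder is clamped shut: the last pictures show its loop hooked under the keeper's nose and the red lever flat. The arm never went near the yellow holder, and I handed the job in about 7 s into the 38 s limit, but no verdict came back.

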